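# Fasten the undone latch of a medical transport case

## Robot

A 6-joint arm with a two-finger parallel gripper is mounted at the origin on the work surface. World frame = base frame: x ahead of the robot, y to its left, z up, the work surface at z = 0. Lengths are in m, angles in degrees, forces in N, time in s.
With the tool pointing down it reaches from about 0.4 to 0.825 m from the base axis. Payload 7 kg.
Tool frame: the origin (TCP) lies at the very end of the fingers, on their centre line; the grasp point (between the pads) lies 19 mm behind it (hold_point_z is the distance from the TCP to the grasp point, in m); x points along the fingers, y is the direction in which the jaws open and shut, and the axes are right-handed (so a half turn about x gives the same grasp; the last joint's range is limited). The gripper opens to 88 mm and grips with 3 to 60 N. Pads are 19 mm wide; open, the fingers measure 130 mm over their backs; the gripper's body (78 mm by 193 mm) begins 47 mm behind the grasp point.
Start: joints at [86.637, 20.546, 0.682, 0, -70.136, -16.507], TCP at [0.229, 0.635, 0.227] pointing down, gripper open.
Joint ranges: [-176.03, 176.03], [-82.01, 121.73], [-58.28, 71.71], [-173.87, 95.51], [-174.79, -0.11], [-173.66, 173.66]. Speed limits (degrees/s): [136.94, 136.94, 172.46, 180, 180, 180].

## Interface

Orientations are given as [roll, pitch, yaw] about the fixed x, y, z axes, in that order (R = Rz(yaw) Ry(pitch) Rx(roll)).
In Python, from plant import * gives the robot as it stands.
- The arm moves only by the shell command python3 -m crank 'ROWS'. ROWS is a JSON object of lists of equal length, an entry for each row: "delta_pos": the shift along the tool's x, y, z in m, a list of three; "turn": the turn, a rotation vector about the tool's x, y, z in degrees, a list of three; "grip": the opening, from 0 (shut) to 1 (fully open). A call has 1 to 12 rows; each row is the pose to reach, as a shift and turn from the pose commanded when the call began, along the tool's axes at that moment; what a row does not reach only later rows make up. A row lasts 1/12 s, in which the tool goes at most 41.7 mm and 7.16 degrees, less where a joint would pass 70% of its speed; a pose out of reach is approached as far as the arm can. A call with a gripper value outside its range is refused whole. The fingers move at their own pace and stop on an object; the grip force is fixed at half the most. Time passes only in rows, so rows that repeat a pose let the fingers close. It gives the time, the measured TCP pose, the force and the opening at its end, in the units of the state.
- get_obs(): the state, without advancing time (a new reading comes with each control period).
- snapshot(name): name is "side" or "top" or "wrist"; returns a dict with "pixels" (480x640x3 uint8, blue, green, red), "range_z" (480x640 float32, m along the optical axis (not along the pixel's ray), 0 where there is no reading), "camera_matrix" (3x3 intrinsics, pixels), "k1" (the pictures are not rectified: a ray, as slopes to the right and down, at radius r is drawn at 1 + k1 r^2 times it, then the intrinsics apply), "eye" and "rotation" of the camera in the world. Camera axes: x right, y up, looking along -z (the intrinsics and any distortion apply to the point x, -y, -z); pixel columns grow to the right and rows downward; lengths in m; the calibration is good to about 2 mm. A picture is of the moment at which its call begins.
- close_job(): hands the job in, once; it reports no verdict.
The state is a dict: "clock": time; "joint_pos": joint angles; "qvel": joint speeds; "tau": joint torques, N m; "tool_pos": TCP position; "orientation": TCP orientation; "force": force on the tool from outside, world axes, zero at the start; "moment": the same for the moment, N m; "opening": finger opening in m.
Only numpy, scipy, OpenCV 4.12 (cv2) and the standard library are available. Lean on these libraries where they do the work, as an engineer would, in place of code of your own. Each camera call takes 0.05 s, during which the arm holds its last target. There are 200 camera calls.

## Task

One of the two draw latches on top of the upright transport case is undone: swing its claw over to the lid and drop the hook bar into the pocket behind the keeper, then swing the lever back over centre and down until it lies fully home and holds the lid drawn in. Feel for the pocket and do not force anything (no more than about 25 N of the hook on top of the keeper or 60 N on the lever), and leave the shut latch and the other things on the desk alone.

Things in the scene. Friction and masses are not known exactly. Their poses are not given: they have to be found in the camera images.
- case: Black rigid transport case, 130 x 290 mm, flat top at z 186 mm, upright on its hinge edge in a steel tray screwed to the desk; it does not move. Origin: centre of its underside at desk height; z up, x across from base shell (-65 to 20 mm) to lid shell (20 to 65), y along it. Undone latch at y +95, shut one at y -95. Apart from the latches nothing on top is above z 196.
- pocket (a point): Point fixed to the case, nominal mouth of the keeper pocket on the lid (x 42.5, y 95, z 208 mm in the case frame), axes as the case. Keeper 26 mm wide: at -x a hook plate leaning to +x, flat top edge z 208.5; at +x a rib, top z 203; gap 7.6 mm between them, floor z 192. The real gap lies up to 5 mm to either side in x (the lid sits differently each time, not measured): feel for it.
- hook_bar (a point): Centre of the claw's hook bar, 6 mm thick, along case y. Orange thumb knobs turn freely on its ends, 12 mm diameter, outer faces 49 mm apart: take the claw there, one finger each side along y; lever (28 mm wide) and keeper pass between. Case z of it: about 211 resting on the hook plate, 206 on the rib, 194 to 201 in the pocket. Pulled to -x it bears under the plate 3 mm short of the gap's middle.
- claw (a joint): Turn of the claw on the lever's crank pin (rad; pin along case y, 15 mm from lever_pivot; claw 51 mm from pin to hook bar). Claw slope above level, rising towards case +x = claw - lever - 0.12: about 1.5 upright, -0.3 in the pocket with the lever open. Stays where it is left (0.016 N m). The bar can go anywhere 37 to 66 mm from lever_pivot. A cross plate lies 8 to 12 mm above the bar.
- lever (a joint): Undone latch's lever (rad), hinge along case y at lever_pivot: 0 flat home pointing to case -x, 1.57 upright, stop at 2.0. Steel, 28 mm wide; face 8 mm off the pivot on the side that looks up at 0 and to the lid at 1.57. Stays where left (0.03 N m). Hooked it needs up to 0.75 N m (15 N at 50 mm), passes dead centre at 0.12, then holds itself; hard stop at 0.
- lever_pivot (a point): Centre of the lever's pivot pin, along case y: x -4, y 95, z 206 mm in the case frame. Axes turn with the lever.
- lever_end (a point): Top of the lever's free end, 60 mm from the pivot; the last 9 mm are bent 0.5 rad off the lever's face line, to the face's side (up when home). Axes turn with the lever.
- lid (a joint): Lid shell's swing about an upright line at the shut latch (rad), 190 mm from the keeper: about 0.039 standing proud on its gasket, 0.005 less for each mm that the claw draws it in (about 8 N a mm). Drawn in = below 0.033; ends between -0.026 and 0.030.
- lever_shut (a joint): Lever of the shut latch at case y -95 mm (rad): 0 = flat home. Leave it.
- sanitizer: White pump bottle with a red band, 60 mm wide, 170 mm tall, loose; origin centre of its foot. Leave it.
- carton: Open white and orange carton of medicine packs, 85 x 130 x 68 mm, loose; origin centre of its underside. Leave it.
- mouse: Black computer mouse, 98 x 60 x 33 mm, loose; origin centre of its underside. Leave it.

How it is judged (in metres and radians):
On the way, in this order (a step that is already met when the one before it is completed fails the run):
1. the hook bar of the claw lies in the pocket behind the keeper, the lever still up (z of hook_bar in the frame of case below 0.204 m and x of hook_bar in the frame of case between 0.0335 and 0.0495 m and value of joint lever above 0.5 rad), for 0.2 s.
2. the lever is home over centre and the lid drawn in (value of joint lever below 0.06 rad and value of joint lid below 0.033 rad), for 0.2 s.
At the end, for the whole second after the job is handed in: the lever of the undone latch lies home (within 0.06 rad), its hook bar is down behind the keeper and the lid is drawn in (lid angle below 0.033 rad), the shut latch still shut, nothing touched by the robot (all of step 2 and z of hook_bar in the frame of case below 0.205 m and value of joint lever_shut below 0.06 rad).
It fails at once if the hook is jammed on top of the keeper or the rib with more than 25 N (with the lid not being drawn in) ((contact force between claw_c0 and lid_c0 above 25 N or contact force between claw_c0 and lid_c1 above 25 N or contact force between claw_c0 and lid_c2 above 25 N) and value of joint lid above 0.03 rad).
It fails at once if the lever is pressed or squeezed with more than 60 N (contact force between the fingers and lever_c0 above 60 N or contact force between the fingers and lever_c1 above 60 N).
It fails at once if the shut latch is lifted (value of joint lever_shut above 0.15 rad).
It fails at once if the pump bottle, the carton or the mouse is moved by more than 15 mm (distance of any of sanitizer, carton, mouse from where it was at the start of the episode above 0.015 m).
It also fails if it takes over 58 s, if anything falls off the work surface, if the arm or the gripper's body presses on something with over 40 N, if the wrist force passes 120 N, or if a joint passes its speed limit or range.

## Working session

There is one attempt and no reset: what is moved stays moved. The work goes in short steps, Python scripts to look and compute and a shell command to move; the robot and the scene stay as the last step left them, time stands still between calls to the robot, and variables do not carry over. Pictures are saved under pics/ and viewed, about 8 in all and at most 12, crops included, and the job is handed in when it is done.

```bash
ls; mkdir -p pics; cat > h.py <<'E'
from plant import *
import numpy as np, cv2
from scipy.spatial.transform import Rotation as R
def pts(s):
    K=np.array(s["camera_matrix"]);h,w=s["range_z"].shape
    u,v=np.meshgrid(np.arange(w),np.arange(h))
    xd=(u-K[0,2])/K[0,0];yd=(v-K[1,2])/K[1,1];x,y=xd.copy(),yd.copy()
    for _ in range(8):
        f=1+s["k1"]*(x*x+y*y);x,y=xd/f,yd/f
    d=s["range_z"];P=np.stack([x*d,-y*d,-d],-1)
    return P@np.array(s["rotation"]).T+np.array(s["eye"])
E
python3 - <<'E'
from h import *
import pickle
for n in("side","top","wrist"):
    s=snapshot(n);cv2.imwrite(f"pics/{n}0.png",s["pixels"]);pickle.dump(s,open(f"{n}0.pkl","wb"))
    print(n,s["eye"],np.round(s["rotation"],3).tolist(),s["camera_matrix"],s["k1"])
a=cv2.imread("pics/side0.png");b=cv2.imread("pics/top0.png")
cv2.imwrite("pics/a.png",cv2.resize(np.vstack([a,b]),(600*640//960*2,600*1) ) if 0 else cv2.resize(np.hstack([a,b]),(800,300)))
print(get_obs())
E
```

```text
pics
side [ 0.45519583 -0.93926559  0.78239102] [57.665, 0.631, -10.647] [[499.74947127   0.         324.64459899]
 [  0.         499.74947127 240.96673778]
 [  0.           0.           1.        ]] -0.03742162753819269
top [0.35525194 0.04010966 1.42326986] [12.608, -0.263, -84.923] [[495.42963608   0.         322.95862342]
 [  0.         495.42963608 241.57078292]
 [  0.           0.           1.        ]] -0.06174935144029529
wrist [0.2967191  0.61048358 0.38500374] [-15.583, -0.073, -109.944] [[331.21460366   0.         314.21934682]
 [  0.         331.21460366 248.71124616]
 [  0.           0.           1.        ]] -0.03456354034417141
{'clock': 0.15, 'joint_pos': array([ 8.66364355e+01,  2.05815055e+01,  6.45683323e-01, -1.37940664e-02,
       -7.01355100e+01, -1.65061339e+01]), 'qvel': array([ 0.07792638, -0.07794218,  0.06768413, -0.06431557,  0.07288093,
       -0.01731213]), 'tau': array([-1.31350065e-03, -5.83276570e+01,  2.93292707e+01,  7.00120434e+00,
        8.82727385e-03, -1.14215825e-04]), 'tool_pos': array([0.22933399, 0.63445616, 0.22584513]), 'orientation': array([  96.20293119,   89.92749824, -103.67146243]), 'force': array([-0.04304267, -0.40762421,  0.88544724]), 'moment': array([ 0.0165617 , -0.03314816, -0.01521102]), 'opening': 0.08760797619687419}
```

View pics/top0.png

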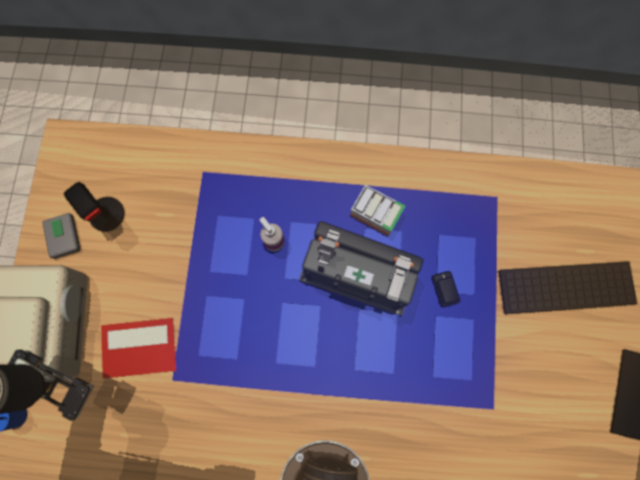

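View pics/side0.png

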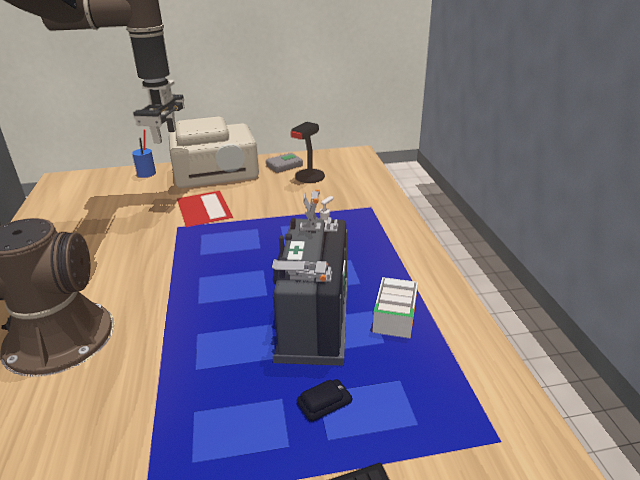

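```bash
sed -i 's/np.array(s\["rotation"\])\.T/rm(s["rotation"]).T/' h.py; cat >> h.py <<'E'
def rm(r): return R.from_euler("xyz",r,degrees=True).as_matrix()
E
python3 - <<'E'
from h import *
import pickle
for n in("top","side"):
    s=pickle.load(open(n+"0.pkl","rb"));P=pts(s);x,y,z=P[...,0],P[...,1],P[...,2]
    print("desk z",np.median(z[s["range_z"]>0][(abs(z)<.02)[s["range_z"]>0]]))
    m=((z>.178)&(z<.192)&(x>.3)&(x<.8)&(abs(y)<.35)).astype(np.uint8)
    k,l,st,c=cv2.connectedComponentsWithStats(m)
    i=1+np.argmax(st[1:,4]);q=P[m>0] if n=="side" else P[l==i]
    (c0,wh,a)=cv2.minAreaRect(q[:,:2].astype(np.float32));print(n,"rect",c0,wh,a,len(q),np.median(q[:,2]))
    m=(z>.197)&(z<.3)&(x>.3)&(x<.8)&(abs(y)<.3)
    q=P[m];lab=cv2.connectedComponentsWithStats(m.astype(np.uint8))
    for j in range(1,lab[0]):
        if lab[2][j,4]>8: w=P[lab[1]==j];print(lab[2][j],w.mean(0).round(3),w.min(0).round(3),w.max(0).round(3))
    hsv=cv2.cvtColor(s["pixels"],cv2.COLOR_BGR2HSV)
    o=(hsv[...,0]>3)&(hsv[...,0]<20)&(hsv[...,1]>130)&(z>.18)&(z<.3)&(x>.3)&(x<.8)&(abs(y)<.35)
    lab=cv2.connectedComponentsWithStats(o.astype(np.uint8))
    for j in range(1,lab[0]):
        w=P[lab[1]==j];print("orange",lab[2][j],w.mean(0).round(4))
E
```

```text
desk z 0.0009101749100306478
top rect (0.5819500684738159, -0.0442802757024765) (0.29125475883483887, 0.1453033983707428) 74.37732696533203 4437 0.18607238085571787
[329 229  10   6  29] [0.655 0.035 0.203] [0.65  0.023 0.199] [0.662 0.046 0.209]
[318 234  21  23 294] [0.61  0.047 0.252] [0.583 0.022 0.197] [0.648 0.07  0.28 ]
[387 255  26  46 541] [ 0.552 -0.134  0.212] [ 0.494 -0.169  0.197] [ 0.61  -0.109  0.223]
[317 265   7   6  28] [0.559 0.06  0.209] [0.554 0.052 0.2  ] [0.566 0.068 0.216]
[335 275   5   5  11] [0.54  0.017 0.198] [0.536 0.01  0.197] [0.546 0.021 0.2  ]
orange [319 237   2   3   6] [0.6191 0.0665 0.2766]
orange [337 243   2   3   4] [0.6092 0.0233 0.2754]
orange [394 257   3   4   6] [ 0.5999 -0.1242  0.2074]
orange [412 264   1   2   2] [ 0.5887 -0.1685  0.2046]
desk z 0.00047129693148739715
side rect (0.5823103785514832, -0.04340526461601257) (0.29435640573501587, 0.14644962549209595) 74.452392578125 3484 0.1865300313572698
[303 189  17  38 340] [0.603 0.042 0.246] [0.585 0.02  0.197] [0.625 0.071 0.277]
[290 217   6   9  34] [0.561 0.058 0.206] [0.555 0.051 0.197] [0.567 0.07  0.211]
[327 217   4  11  31] [0.641 0.036 0.207] [0.636 0.027 0.197] [0.648 0.053 0.21 ]
[334 219   3   9  25] [0.656 0.033 0.203] [0.651 0.023 0.198] [0.662 0.051 0.205]
[272 257  59  23 749] [ 0.554 -0.137  0.21 ] [ 0.495 -0.169  0.197] [ 0.61  -0.072  0.22 ]
orange [315 189   5   4  10] [0.6217 0.0654 0.2748]
orange [313 199   6   5  21] [0.6107 0.0239 0.2704]
orange [327 263   1   5   5] [ 0.6069 -0.1234  0.1994]
orange [320 274   6   7  29] [ 0.5903 -0.1657  0.2011]
```

```bash
cat >> h.py <<'E'
YAW=np.radians(-15.6);O=np.array([.582,-.044,0]);C=R.from_euler("z",YAW).as_matrix()
def c2w(p): return O+C@np.array(p)/1000
def w2c(p): return (np.array(p)-O)@C*1000
def tool(sgn=1,tilt=0):
    # x down (tilted by tilt deg: + => fingers point toward case +x going down), y = sgn*case y
    t=np.radians(tilt);x=C@np.array([np.sin(t),0,-np.cos(t)]);y=sgn*C@np.array([0,1,0])
    return np.stack([x,y,np.cross(x,y)],1)
def go(p,Rt=None,o=None):
    o=o or get_obs();R0=rm(o["orientation"]);Rt=R0 if Rt is None else Rt
    print("dpos",(R0.T@(np.array(p)-o["tool_pos"])).round(4).tolist(),"turn",np.degrees(R.from_matrix(R0.T@Rt).as_rotvec()).round(2).tolist())
def st():
    o=get_obs();R0=rm(o["orientation"]);print("t",round(o["clock"],2),"tcp case mm",w2c(o["tool_pos"]).round(1),"F case",(C.T@o["force"]).round(1),"open",round(o["opening"]*1000,1));print("tool axes in case",(C.T@R0).round(3).tolist())
E
python3 - <<'E'
from h import *
st()
o=get_obs()
for p in ([.654,-.06+.1,.2],[.615,.045,.276],[.641,.036,.207],[.656,.033,.203]): print(w2c(p).round(1))
for s in(1,-1): go(c2w([30,95,330]),tool(s))
print(rm(o["orientation"]).round(3).tolist(), (rm(o["orientation"]).T@(snapshot("wrist")["eye"]-o["tool_pos"])).round(3))
E
```

```text
t 0.15 tcp case mm [-522.1  558.6  225.8] F case [ 0.1 -0.4  0.9] open 87.6
tool axes in case [[0.0, -0.075, -0.997], [-0.001, -0.997, 0.075], [-1.0, 0.001, -0.0]]
[ 46.8 100.3 200. ]
[  7.9  94.6 276. ]
[ 35.3  92.9 207. ]
[ 50.6  94.1 203. ]
dpos [-0.1035, 0.4213, -0.5852] turn [175.73, -0.11, 0.01]
dpos [-0.1035, 0.4213, -0.5852] turn [-4.27, -0.01, -0.07]
[[-0.0, -0.34, -0.94], [-0.001, -0.94, 0.34], [-1.0, 0.001, -0.0]] [-0.159 -0.    -0.072]
```

```bash
python3 -m crank '{"delta_pos":[[-0.03,0.02,-0.02],[-0.06,0.05,-0.05],[-0.09,0.075,-0.08],[-0.104,0.1,-0.11],[-0.104,0.12,-0.145],[-0.104,0.145,-0.175],[-0.104,0.17,-0.205],[-0.104,0.19,-0.235],[-0.104,0.21,-0.265],[-0.104,0.23,-0.295],[-0.104,0.25,-0.33],[-0.104,0.27,-0.36]],"turn":[[0,0,0],[-1,0,0],[-1,0,0],[-2,0,0],[-3,0,0],[-4.3,0,0],[-4.3,0,0],[-4.3,0,0],[-4.3,0,0],[-4.3,0,0],[-4.3,0,0],[-4.3,0,0]],"grip":[1,1,1,1,1,1,1,1,1,1,1,1]}'
python3 -c "
from h import *
st();go(c2w([30,95,330]),tool(-1))"
```

```text
clock: 1.2
tool_pos: [0.4771, 0.2566, 0.3307]
orientation: [-121.9, 90.0, 42.5]
force: [0.9, 0.5, -0.6]
opening: 0.0876
t 1.2 tcp case mm [-181.8  261.4  330.7] F case [ 0.7  0.7 -0.6] open 87.6
tool axes in case [[0.0, 0.001, -1.0], [0.0, -1.0, -0.001], [-1.0, -0.0, -0.0]]
dpos [0.0007, 0.1665, -0.2117] turn [0.04, -0.01, 0.02]
```

```bash
python3 -m crank '{"delta_pos":[[0,0.03,-0.03],[0,0.055,-0.06],[0,0.08,-0.09],[0,0.11,-0.12],[0,0.14,-0.15],[0,0.166,-0.177],[0,0.166,-0.177],[0,0.166,-0.177]],"turn":[[0,0,0],[0,0,0],[0,0,0],[0,0,0],[0,0,0],[0,0,0],[0,0,0],[0,0,0]],"grip":[1,1,1,1,1,1,1,1]}'
python3 - <<'E'
from h import *
import pickle
st();s=snapshot("wrist");pickle.dump(s,open("w1.pkl","wb"));cv2.imwrite("pics/w1.png",s["pixels"]);print(s["eye"],w2c(s["eye"]))
E
```

```text
clock: 1.87
tool_pos: [0.6027, 0.0489, 0.3296]
orientation: [34.7, 89.9, -161.1]
force: [-0.2, 0.6, 0.8]
opening: 0.0879
t 1.87 tcp case mm [ -5.1  95.1 329.6] F case [-0.3  0.6  0.8] open 87.9
tool axes in case [[-0.001, -0.003, -1.0], [-0.001, -1.0, 0.003], [-1.0, 0.001, 0.001]]
[0.67184508 0.0298062  0.48881946] [ 66.68746781  95.24849156 488.81946142]
```

View pics/w1.png

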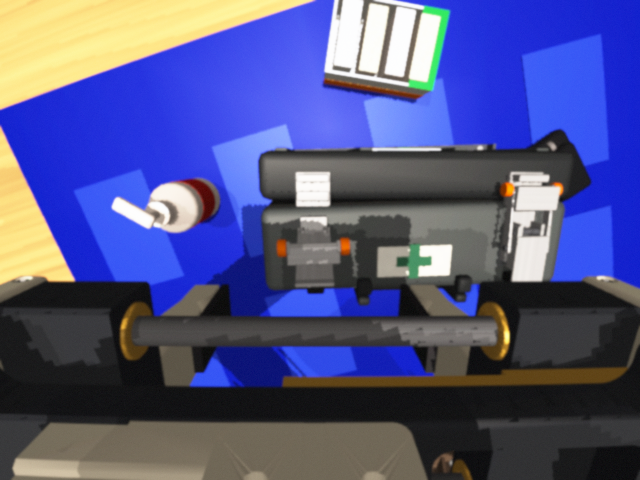

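```bash
python3 - <<'E'
from h import *
import pickle
s=pickle.load(open("w1.pkl","rb"));P=pts(s);Q=(P-O)@C*1000
hsv=cv2.cvtColor(s["pixels"],cv2.COLOR_BGR2HSV)
o=(hsv[...,0]<20)&(hsv[...,1]>150)&(Q[...,2]>180)&(Q[...,2]<300)
n,l,stt,c=cv2.connectedComponentsWithStats(o.astype(np.uint8))
for j in range(1,n):
    if stt[j,4]>15: w=Q[l==j];print("orange",stt[j],w.mean(0).round(1),w.min(0).round(1),w.max(0).round(1))
# keeper and latch profile along columns
for u in(305,313,321):
    print(u,[tuple(Q[v,u].round(0).astype(int)) for v in range(145,262,2)])
# edges of top: z~186 extents
m=(abs(Q[...,2]-186)<5)&(abs(Q[...,0])<120)&(abs(Q[...,1])<200)
q=Q[m];print(np.percentile(q,[0.5,99.5],axis=0).round(1))
r=cv2.minAreaRect(q[:,:2].astype(np.float32));print(r)
E
```

```text
orange [499 182  16  15 156] [ 39.  -70.3 203.2] [ 31.2 -78.3 184.8] [ 45.3 -67.2 208.9]
orange [552 182  12  13  60] [  41.1 -123.   195.9] [  33.2 -135.   184.9] [  44.7 -112.2  207.5]
orange [340 237  10  19 162] [  7.6  74.5 270.6] [-24.5  66.2 185.9] [ 13.5  77.9 277.1]
orange [276 239  11  18 157] [  6.6 118.  271.5] [-24.8 114.5 186.3] [ 12.3 131.6 277. ]
305 [(np.int64(82), np.int64(108), np.int64(2)), (np.int64(79), np.int64(108), np.int64(3)), (np.int64(76), np.int64(108), np.int64(5)), (np.int64(71), np.int64(103), np.int64(179)), (np.int64(69), np.int64(103), np.int64(183)), (np.int64(68), np.int64(103), np.int64(184)), (np.int64(66), np.int64(103), np.int64(186)), (np.int64(64), np.int64(103), np.int64(187)), (np.int64(63), np.int64(103), np.int64(187)), (np.int64(61), np.int64(103), np.int64(188)), (np.int64(59), np.int64(103), np.int64(188)), (np.int64(57), np.int64(103), np.int64(187)), (np.int64(56), np.int64(103), np.int64(187)), (np.int64(54), np.int64(103), np.int64(187)), (np.int64(52), np.int64(103), np.int64(194)), (np.int64(51), np.int64(103), np.int64(204)), 
[... 6689 characters left out ...]
np.int64(220)), (np.int64(1), np.int64(90), np.int64(224)), (np.int64(-1), np.int64(90), np.int64(224)), (np.int64(10), np.int64(91), np.int64(272)), (np.int64(8), np.int64(91), np.int64(272)), (np.int64(8), np.int64(91), np.int64(274)), (np.int64(6), np.int64(91), np.int64(274)), (np.int64(5), np.int64(91), np.int64(273)), (np.int64(4), np.int64(91), np.int64(274)), (np.int64(2), np.int64(91), np.int64(274)), (np.int64(1), np.int64(91), np.int64(276)), (np.int64(-1), np.int64(91), np.int64(274)), (np.int64(-2), np.int64(91), np.int64(275))]
[[ -59.8 -139.5  181.4]
 [  70.2  142.8  189.6]]
((-1.5537338256835938, 1.02313232421875), (146.29017639160156, 287.9150695800781), 0.47064918279647827)
```

```bash
python3 -m crank '{"delta_pos":[[0.03,0,-0.012],[0.05,0,-0.012],[0.065,-0.0005,-0.012],[0.065,-0.0005,-0.012],[0.065,-0.0005,-0.012],[0.065,-0.0005,-0.012],[0.065,-0.0005,-0.012],[0.065,-0.0005,-0.012],[0.065,-0.0005,-0.012],[0.065,-0.0005,-0.012]],"turn":[[0,0,0],[0,0,0],[0,0,0],[0,0,0],[0,0,0],[0,0,0],[0,0,0],[0,0,0],[0,0,0],[0,0,0]],"grip":[1,1,1,1,0.4,0.4,0.4,0.4,0.4,0.4]}'
python3 - <<'E'
from h import *
st();s=snapshot("side");i=s["pixels"][160:300,250:390];cv2.imwrite("pics/s1.png",cv2.resize(i,None,fx=4,fy=4,interpolation=3))
E
```

```text
clock: 2.75
tool_pos: [0.614, 0.0484, 0.2662]
orientation: [-142.6, 89.9, 21.9]
force: [-0.0, -1.2, -0.3]
opening: 0.0528
t 2.75 tcp case mm [  6.   97.6 266.2] F case [ 0.3 -1.2 -0.3] open 52.8
tool axes in case [[0.001, 0.001, -1.0], [0.001, -1.0, -0.001], [-1.0, -0.001, -0.001]]
```

View pics/s1.png

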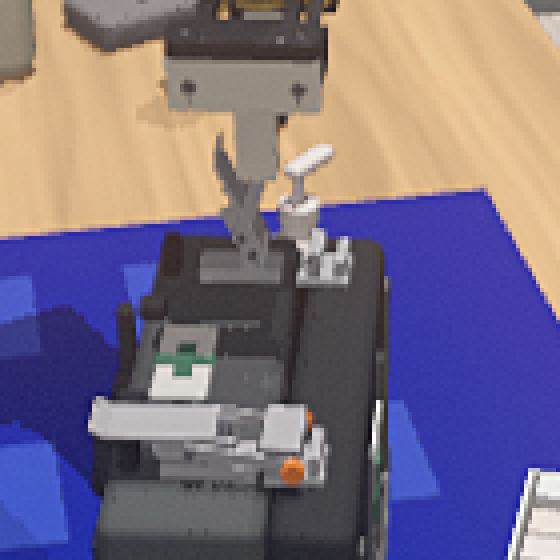

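```bash
python3 -m crank '{"delta_pos":[[0,0,0],[0,0,0],[0,0,0],[0.003,0,-0.006],[0.007,0,-0.012],[0.011,0,-0.017],[0.015,0,-0.022],[0.020,0,-0.026],[0.0255,0,-0.0295],[0.0315,0,-0.032],[0.0375,0,-0.034],[0.0375,0,-0.034]],"turn":[[0,0,0],[0,0,0],[0,0,0],[0,0,0],[0,0,0],[0,0,0],[0,0,0],[0,0,0],[0,0,0],[0,0,0],[0,0,0],[0,0,0]],"grip":[0.4,0.4,0.4,0.4,0.4,0.4,0.4,0.4,0.4,0.4,0.4,0.4]}'
python3 - <<'E'
from h import *
import pickle
st();s=snapshot("side");i=s["pixels"][160:300,250:390];cv2.imwrite("pics/s2.png",cv2.resize(i,None,fx=3,fy=3,interpolation=3))
s=snapshot("wrist");pickle.dump(s,open("w2.pkl","wb"));cv2.imwrite("pics/w2.png",np.hstack([s["pixels"][130:270,240:400].repeat(3,0).repeat(3,1),cv2.imread("pics/s2.png")])[:, :900][:,::1])
i=cv2.imread("pics/w2.png");cv2.imwrite("pics/w2.png",cv2.resize(i,(800,int(i.shape[0]*800/i.shape[1]))))
E
```

```text
clock: 3.8
tool_pos: [0.6465, 0.0388, 0.2261]
orientation: [31.6, 89.9, -164.0]
force: [0.5, -3.0, -0.8]
opening: 0.048
t 3.8 tcp case mm [ 39.9  97.1 226.1] F case [ 1.3 -2.8 -0.8] open 48.0
tool axes in case [[-0.002, -0.0, -1.0], [-0.001, -1.0, 0.0], [-1.0, 0.001, 0.002]]
```

View pics/w2.png

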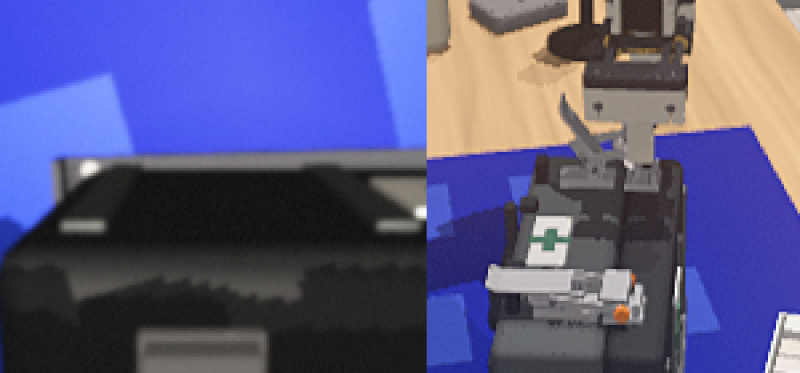

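```bash
python3 -m crank '{"delta_pos":[[0.004,-0.0005,0],[0.008,-0.001,0],[0.011,-0.0015,0],[0.012,-0.0015,0],[0.012,-0.0015,0]],"turn":[[0,0,0],[0,0,0],[0,0,0],[0,0,0],[0,0,0]],"grip":[0.4,0.4,0.4,0.4,0.4]}'
python3 -c "
from h import *
st()"
```

```text
clock: 4.32
tool_pos: [0.6465, 0.0391, 0.2158]
orientation: [72.8, 89.8, -122.8]
force: [-0.4, -9.3, -0.1]
opening: 0.0481
t 4.32 tcp case mm [ 39.8  97.4 215.8] F case [ 2.2 -9.1 -0.1] open 48.1
tool axes in case [[-0.001, 0.0, -1.0], [-0.003, -1.0, -0.0], [-1.0, 0.003, 0.001]]
```

```bash
python3 -m crank '{"delta_pos":[[0.002,0.0012,0],[0.004,0.0024,0],[0.004,0.0024,0]],"turn":[[0,0,0],[0,0,0],[0,0,0]],"grip":[0.4,0.4,0.4]}'
python3 -c "
from h import *
st()"
```

```text
clock: 4.57
tool_pos: [0.6463, 0.0387, 0.2117]
orientation: [-73.9, 90.0, 90.5]
force: [0.1, -1.8, -0.7]
opening: 0.0481
t 4.57 tcp case mm [ 39.7  96.9 211.7] F case [ 0.6 -1.7 -0.7] open 48.1
tool axes in case [[-0.0, 0.0, -1.0], [0.001, -1.0, -0.0], [-1.0, -0.001, 0.0]]
```

```bash
python3 -m crank '{"delta_pos":[[0.0015,0.0004,0],[0.003,0.0004,0],[0.003,0.0004,0]],"turn":[[0,0,0],[0,0,0],[0,0,0]],"grip":[0.4,0.4,0.4]}'
python3 -c "
from h import *
st()"
python3 -m crank '{"delta_pos":[[0.0015,0,0],[0.002,0,0],[0.002,0,0]],"turn":[[0,0,0],[0,0,0],[0,0,0]],"grip":[0.4,0.4,0.4]}'
python3 -c "
from h import *
st()"
```

```text
clock: 4.82
tool_pos: [0.646, 0.0386, 0.2086]
orientation: [-33.8, 90.0, 130.6]
force: [-1.1, -0.1, 0.0]
opening: 0.0479
t 4.82 tcp case mm [ 39.4  96.8 208.6] F case [-1.  -0.4  0. ] open 47.9
tool axes in case [[-0.001, 0.001, -1.0], [0.0, -1.0, -0.001], [-1.0, -0.0, 0.001]]
clock: 5.07
tool_pos: [0.6462, 0.0384, 0.2072]
orientation: [-91.0, 90.0, 73.4]
force: [-3.0, 1.4, 3.0]
opening: 0.0481
t 5.07 tcp case mm [ 39.7  96.7 207.2] F case [-3.2  0.5  3. ] open 48.1
tool axes in case [[0.0, 0.001, -1.0], [0.0, -1.0, -0.001], [-1.0, -0.0, -0.0]]
```

```bash
for i in 1 2; do python3 -m crank '{"delta_pos":[[0,0,-0.001],[0,0,-0.0015],[0,0,-0.0015]],"turn":[[0,0,0],[0,0,0],[0,0,0]],"grip":[0.4,0.4,0.4]}' >/dev/null
python3 -c "
from h import *
st()"; done
```

```text
t 5.32 tcp case mm [ 41.   96.6 206.6] F case [-3.8  2.  -0. ] open 48.3
tool axes in case [[-0.001, 0.0, -1.0], [0.0, -1.0, -0.0], [-1.0, -0.0, 0.001]]
t 5.57 tcp case mm [ 42.9  96.6 206.9] F case [-3.4  3.7  0.8] open 48.3
tool axes in case [[-0.0, 0.001, -1.0], [0.0, -1.0, -0.001], [-1.0, -0.0, 0.0]]
```

```bash
for i in 1 2; do python3 -m crank '{"delta_pos":[[0.001,-0.0003,0],[0.0015,-0.0006,0],[0.0015,-0.0006,0]],"turn":[[0,0,0],[0,0,0],[0,0,0]],"grip":[0.4,0.4,0.4]}' >/dev/null
python3 -c "
from h import *
st()"; done
```

```text
t 5.82 tcp case mm [ 43.   96.7 205.5] F case [-2.4  1.6 -0.5] open 48.2
tool axes in case [[0.0, 0.0, -1.0], [-0.0, -1.0, -0.0], [-1.0, 0.0, -0.0]]
t 6.07 tcp case mm [ 43.   96.9 204. ] F case [-1.9 -0.9  0.4] open 48.2
tool axes in case [[0.0, 0.0, -1.0], [-0.001, -1.0, -0.0], [-1.0, 0.001, -0.0]]
```

```bash
for i in 1 2; do python3 -m crank '{"delta_pos":[[0.001,0,0],[0.0015,0,0],[0.0015,0,0]],"turn":[[0,0,0],[0,0,0],[0,0,0]],"grip":[0.4,0.4,0.4]}' >/dev/null
python3 -c "
from h import *
st()"; done
```

```text
t 6.32 tcp case mm [ 42.9  96.9 202.4] F case [-1.7 -2.2 -0.6] open 48.2
tool axes in case [[-0.0, 0.0, -1.0], [-0.001, -1.0, -0.0], [-1.0, 0.001, 0.0]]
t 6.57 tcp case mm [ 42.8  97.  201.4] F case [-2.3 -4.   3.2] open 48.3
tool axes in case [[0.0, 0.0, -1.0], [-0.001, -1.0, -0.0], [-1.0, 0.001, -0.0]]
```

```bash
for i in 1 2; do python3 -m crank '{"delta_pos":[[0,0.0004,0.0005],[0,0.0004,0.001],[0,0.0004,0.001]],"turn":[[0,0,0],[0,0,0],[0,0,0]],"grip":[0.4,0.4,0.4]}' >/dev/null
python3 -c "
from h import *
st()"; done
```

```text
t 6.82 tcp case mm [ 42.5  97.  201.3] F case [ 1.7 -4.2  0.7] open 48.2
tool axes in case [[0.001, 0.001, -1.0], [0.0, -1.0, -0.001], [-1.0, -0.0, -0.001]]
t 7.07 tcp case mm [ 41.1  96.9 200.9] F case [ 2.7 -1.9 -2.1] open 48.0
tool axes in case [[0.0, 0.0, -1.0], [0.0, -1.0, -0.0], [-1.0, -0.0, -0.0]]
```

Released from the rib; feel down again.

```bash
for i in 1 2; do python3 -m crank '{"delta_pos":[[0.001,0,0],[0.0015,0.0003,0],[0.0015,0.0003,0]],"turn":[[0,0,0],[0,0,0],[0,0,0]],"grip":[0.4,0.4,0.4]}' >/dev/null
python3 -c "
from h import *
st()"; done
```

```text
t 7.32 tcp case mm [ 40.6  96.8 199.1] F case [ 1.1 -0.3 -0.9] open 48.0
tool axes in case [[-0.001, 0.001, -1.0], [0.001, -1.0, -0.001], [-1.0, -0.001, 0.001]]
t 7.57 tcp case mm [ 40.2  96.5 197.7] F case [-2.2  2.2  0.1] open 48.0
tool axes in case [[-0.001, 0.001, -1.0], [0.001, -1.0, -0.001], [-1.0, -0.001, 0.001]]
```

```bash
for i in 1 2; do python3 -m crank '{"delta_pos":[[0.001,-0.0003,0],[0.0015,-0.0003,0],[0.0015,-0.0003,0]],"turn":[[0,0,0],[0,0,0],[0,0,0]],"grip":[0.4,0.4,0.4]}' >/dev/null
python3 -c "
from h import *
st()"; done
```

```text
t 7.82 tcp case mm [ 40.4  96.5 196.3] F case [-4.1  1.9  1. ] open 48.1
tool axes in case [[-0.001, 0.001, -1.0], [0.0, -1.0, -0.001], [-1.0, -0.0, 0.001]]
t 8.07 tcp case mm [ 41.   96.6 195.4] F case [-3.8  2.   3.2] open 48.1
tool axes in case [[0.0, 0.001, -1.0], [0.0, -1.0, -0.001], [-1.0, -0.0, -0.0]]
```

```bash
for i in 1 2; do python3 -m crank '{"delta_pos":[[0,0,0.001],[0,0.0,0.0015],[0,0.0,0.0015]],"turn":[[0,0,0],[0,0,0],[0,0,0]],"grip":[0.4,0.4,0.4]}' >/dev/null
python3 -c "
from h import *
st()"; done
```

```text
t 8.32 tcp case mm [ 40.7  96.7 195.5] F case [4.1 0.5 0.7] open 48.2
tool axes in case [[0.003, 0.001, -1.0], [0.0, -1.0, -0.001], [-1.0, -0.0, -0.003]]
t 8.57 tcp case mm [ 39.6  96.7 195.7] F case [ 6.2 -0.7 -0.2] open 48.2
tool axes in case [[0.003, 0.001, -1.0], [0.001, -1.0, -0.001], [-1.0, -0.001, -0.003]]
```

```bash
python3 -m crank '{"delta_pos":[[0,0,0],[0,0,0],[0,0,0],[0,0,0],[0,0,0],[-0.02,0,0],[-0.05,0,0],[-0.08,0,0],[-0.11,0,0.02],[-0.13,0,0.04],[-0.13,0,0.045],[-0.13,0,0.045]],"turn":[[0,0,0],[0,0,0],[0,0,0],[0,0,0],[0,0,0],[0,0,0],[0,0,0],[0,0,0],[0,0,0],[0,0,0],[0,0,0],[0,0,0]],"grip":[1,1,1,1,1,1,1,1,1,1,1,1]}' 
python3 - <<'E'
from h import *
import pickle
st();s=snapshot("wrist");pickle.dump(s,open("w3.pkl","wb"));a=s["pixels"][120:300,220:420]
t=snapshot("side");pickle.dump(t,open("s3.pkl","wb"));b=t["pixels"][160:300,250:390]
a=cv2.resize(a,(400,360),interpolation=3);b=cv2.resize(b,(360,360),interpolation=3);cv2.imwrite("pics/w3.png",np.hstack([a,b]))
Q=(pts(s)-O)@C*1000
for y in(88,95,103):
    m=(abs(Q[...,1]-y)<2)&(Q[...,2]>197)&(Q[...,2]<300)&(abs(Q[...,0])<70);q=Q[m];q=q[np.argsort(q[:,0])];print(y,[(int(p[0]),int(p[2])) for p in q[::3]])
o=cv2.cvtColor(s["pixels"],cv2.COLOR_BGR2HSV);o=(o[...,0]<20)&(o[...,1]>150)&(Q[...,2]>190)&(Q[...,2]<300)
n,l,stt,c=cv2.connectedComponentsWithStats(o.astype(np.uint8))
for j in range(1,n):
    if stt[j,4]>15: w=Q[l==j];print("orange",stt[j],np.median(w,0).round(1),w.min(0).round(1),w.max(0).round(1))
E
```

```text
clock: 9.57
tool_pos: [0.6005, 0.0515, 0.3273]
orientation: [-138.3, 89.8, 26.2]
force: [-0.4, 1.8, -0.3]
opening: 0.0876
t 9.57 tcp case mm [ -7.9  97.  327.3] F case [-0.9  1.6 -0.3] open 87.6
tool axes in case [[0.003, 0.001, -1.0], [0.003, -1.0, -0.001], [-1.0, -0.003, -0.003]]
88 [(-53, 209), (-52, 209), (-52, 208), (-51, 209), (-50, 209), (-49, 209), (-48, 209), (-47, 209), (-47, 210), (-46, 209), (-46, 198), (-45, 210), (-45, 208), (-45, 206), (-44, 209), (-44, 197), (-44, 206), (-44, 204), (-43, 207), (-12, 273), (-11, 263), (-11, 264), (-11, 264), (-11, 262), (-11, 262), (-11, 263), (-11, 261), (-10, 268), (-10, 272), (-10, 262), (-10, 260), (-10, 269), (-10, 273), (-10, 260), (-10, 272), (-10, 272), (-10, 259), (-10, 272), (-9, 257), (-9, 258), (-9, 256), (-9, 257), (-9, 255), (-8, 256), (-8, 257), (-8, 255), (-8, 253), (-7, 251), (-7, 253), (-7, 251), (-7, 252), (-6, 250), (-6, 248), (-6, 249), (-6, 247), (-5, 246), (-5, 246), (-5, 247), (-5, 245), (-4, 243), (-4, 244), (-4, 242), (-3, 241), (-3, 241), (-3, 239), (-3, 240), (-3, 238), (-2, 236), (-2, 237), (-2, 238), (-2, 
[... 3797 characters left out ...]
12), (42, 211), (42, 212), (43, 210), (43, 210), (43, 211), (44, 208), (44, 210), (45, 209), (45, 210), (46, 210), (46, 208), (47, 210), (47, 203), (47, 204), (48, 203), (49, 203), (49, 203), (49, 203), (50, 206), (50, 204), (51, 203), (51, 204)]
orange [338 177   7  15  61] [ 41.9  75.  203.9] [ 35.6  72.5 199.7] [ 47.3  77.8 205.8]
orange [286 179   7   6  25] [ 44.3 118.8 203.7] [ 41.8 116.2 201.5] [ 45.8 121.4 205.8]
orange [505 181  15  15 143] [ 38.9 -69.2 204.5] [ 31.9 -78.2 191.9] [ 45.  -67.4 208.2]
orange [558 182  10  11  36] [  43.1 -115.8  205.7] [  36.4 -117.4  201.5] [  44.6 -111.5  209.3]
orange [287 187   6   6  27] [ 36.7 118.4 203.7] [ 34.7 116.3 200.1] [ 39.4 121.  206.4]
```

View pics/w3.png

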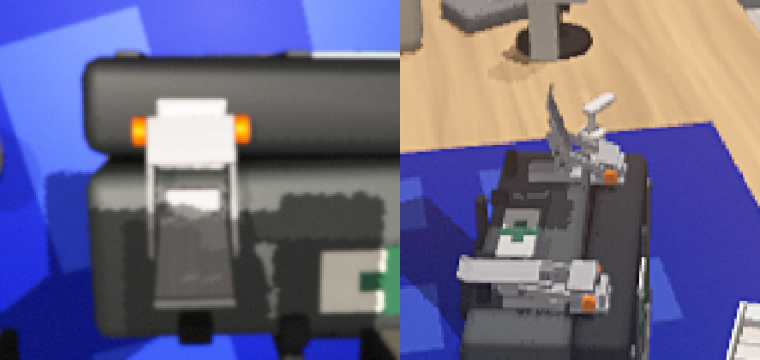

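```bash
python3 -m crank '{"delta_pos":[[0,0,-0.018],[0,0,-0.018],[0,0,-0.018],[0,0,-0.018],[0,0,-0.018],[0,0.0,-0.018],[0.02,0,-0.018],[0.045,0,-0.018],[0.065,0,-0.018],[0.075,0,-0.018],[0.075,0,-0.018]],"turn":[[0,0,0],[0,0,0],[0,0,0],[0,0,0],[0,0,0],[0,0,0],[0,0,0],[0,0,0],[0,0,0],[0,0,0],[0,0,0]],"grip":[0,0,0,0,0,0,0,0,0,0,0]}' 
python3 - <<'E'
from h import *
st()
for L in np.arange(1.28,-.01,-.16): print(round(L,2),(np.array([-2.5,207])+8*np.array([np.sin(L),np.cos(L)])+44*np.array([-np.cos(L),np.sin(L)])+[9.5,0]).round(1))
E
```

```text
clock: 10.58
tool_pos: [0.6171, 0.0459, 0.2477]
orientation: [30.1, 89.8, -165.4]
force: [-1.0, -0.3, 0.6]
opening: 0.0197
t 10.58 tcp case mm [  9.6  96.1 247.7] F case [-0.9 -0.6  0.6] open 19.7
tool axes in case [[-0.004, 0.0, -1.0], [-0.002, -1.0, -0.0], [-1.0, 0.002, 0.004]]
1.28 [  2.  251.4]
1.12 [ -5.  250.1]
0.96 [-11.7 247.6]
0.8 [-17.9 244.1]
0.64 [-23.5 239.7]
0.48 [-28.3 234.4]
0.32 [-32.2 228.4]
0.16 [-35.2 221.9]
0.0 [-37. 215.]
```

```bash
python3 -m crank '{"delta_pos":[[-0.001,0,0.002],[-0.002,0,0.004],[-0.003,0,0.006],[-0.003,0,0.009],[-0.0025,0,0.012],[-0.002,0,0.015],[-0.001,0,0.018],[0,0,0.021]],"turn":[[0,0,0],[0,0,0],[0,0,0],[0,0,0],[0,0,0],[0,0,0],[0,0,0],[0,0,0]],"grip":[0,0,0,0,0,0,0,0]}' 
python3 - <<'E'
from h import *
st()
E
```

```text
clock: 11.25
tool_pos: [0.5981, 0.0519, 0.2504]
orientation: [-155.0, 90.0, 9.4]
force: [1.4, -0.7, 1.4]
opening: 0.0002
t 11.25 tcp case mm [-10.3  96.6 250.4] F case [ 1.5 -0.3  1.4] open 0.2
tool axes in case [[0.001, 0.001, -1.0], [0.0, -1.0, -0.001], [-1.0, -0.0, -0.001]]
```

```bash
python3 -m crank '{"delta_pos":[[0.0015,0,0.003],[0.003,0,0.006],[0.005,0,0.009],[0.0075,0,0.012],[0.0105,0,0.014],[0.0105,0,0.014]],"turn":[[0,0,0],[0,0,0],[0,0,0],[0,0,0],[0,0,0],[0,0,0]],"grip":[0,0,0,0,0,0]}' 
python3 - <<'E'
from h import *
import pickle
st()
s=snapshot("side");pickle.dump(s,open("s4.pkl","wb"))
cv2.imwrite("pics/s4.png",cv2.resize(s["pixels"][160:300,250:390],None,fx=3,fy=3,interpolation=3))
E
```

```text
clock: 11.75
tool_pos: [0.5839, 0.0556, 0.2391]
orientation: [12.8, 89.9, 177.3]
force: [-0.1, 0.5, 3.6]
opening: 0.0004
t 11.75 tcp case mm [-24.9  96.5 239.1] F case [-0.2  0.4  3.6] open 0.4
tool axes in case [[-0.001, 0.001, -1.0], [-0.0, -1.0, -0.001], [-1.0, 0.0, 0.001]]
```

View pics/s4.png

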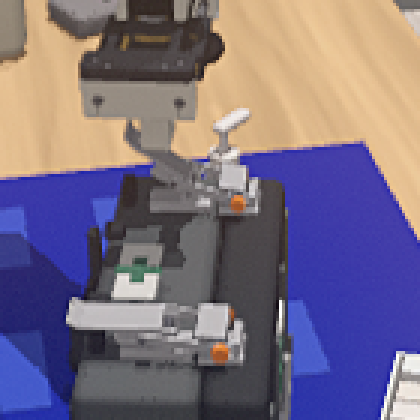

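```bash
python3 -m crank '{"delta_pos":[[0.003,0,0.0025],[0.006,0,0.005],[0.009,0,0.0065],[0.012,0,0.008],[0.012,0,0.008]],"turn":[[0,0,0],[0,0,0],[0,0,0],[0,0,0],[0,0,0]],"grip":[0,0,0,0,0]}' 
python3 -c "
from h import *
st()"
```

```text
clock: 12.22
tool_pos: [0.5762, 0.0578, 0.2265]
orientation: [18.0, 89.9, -177.5]
force: [-0.2, -0.4, 1.7]
opening: 0.0006
t 12.22 tcp case mm [-33.   96.4 226.5] F case [-0.1 -0.4  1.7] open 0.6
tool axes in case [[-0.002, 0.0, -1.0], [-0.001, -1.0, -0.0], [-1.0, 0.001, 0.002]]
```

```bash
python3 - <<'E'
from h import *
import pickle
st()
s=snapshot("side");pickle.dump(s,open("s5.pkl","wb"))
cv2.imwrite("pics/s5.png",cv2.resize(s["pixels"][170:290,260:380],None,fx=5,fy=5,interpolation=3))
E
```

```text
t 12.22 tcp case mm [-33.   96.4 226.5] F case [-0.1 -0.4  1.7] open 0.6
tool axes in case [[-0.002, 0.0, -1.0], [-0.001, -1.0, -0.0], [-1.0, 0.001, 0.002]]
```

View pics/s5.png

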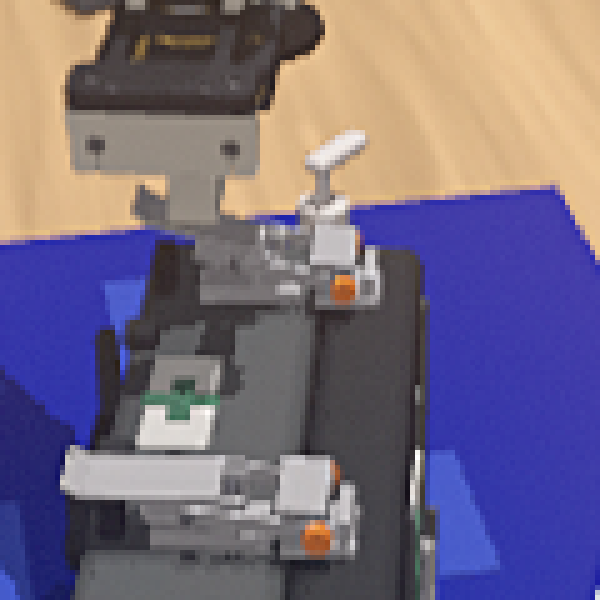

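```bash
python3 - <<'E'
from h import *
import pickle
for f in("s3","s4","s5"):
    s=pickle.load(open(f+".pkl","rb"));Q=(pts(s)-O)@C*1000
    h=cv2.cvtColor(s["pixels"],cv2.COLOR_BGR2HSV)
    o=(h[...,0]<20)&(h[...,1]>150)&(Q[...,2]>188)&(Q[...,2]<230)&(abs(Q[...,1]-75)<12)&(abs(Q[...,0])<60)
    w=Q[o];print(f,"knob",len(w),np.median(w,0).round(1),w.min(0).round(1),w.max(0).round(1))
    m=(abs(Q[...,1]-85)<8)&(Q[...,0]>42)&(Q[...,0]<65)&(Q[...,2]>196)&(Q[...,2]<207);print(" rib",np.percentile(Q[m][:,0],[5,50,95]).round(1),m.sum())
    m=(abs(Q[...,1]-100)<60)&(Q[...,0]>50)&(Q[...,0]<80)&(Q[...,2]>100)&(Q[...,2]<175);print(" lid face",np.percentile(Q[m][:,0],[50,95,99]).round(1) if m.any() else 0)
E
```

```text
s3 knob 20 [ 42.3  74.6 200.8] [ 37.9  70.  194. ] [ 47.1  78.2 204.6]
 rib [42.3 48.5 53.1] 22
 lid face [74.7 76.5 76.6]
s4 knob 18 [ 37.8  75.1 201.4] [ 33.1  71.8 195.4] [ 42.4  78.2 206.8]
 rib [44.2 47.4 49.5] 12
 lid face [72.4 74.5 74.6]
s5 knob 18 [ 36.8  75.  202.4] [ 33.   71.6 195.1] [ 40.4  78.6 207.7]
 rib [43.6 46.3 48.6] 14
 lid face [70.4 72.5 73.6]
```

```bash
python3 -m crank '{"delta_pos":[[0.003,0,0.001],[0.006,0,0.002],[0.009,0,0.003],[0.0115,0,0.0035],[0.0125,0,0.0035],[0.0125,0,0.0035]],"turn":[[0,0,0],[0,0,0],[0,0,0],[0,0,0],[0,0,0],[0,0,0]],"grip":[0,0,0,0,0,0]}' 
python3 -c "
from h import *
st()"
```

```text
clock: 12.77
tool_pos: [0.5735, 0.0586, 0.2146]
orientation: [36.2, 90.0, -159.4]
force: [0.2, -0.7, 0.0]
opening: 0.0006
t 12.77 tcp case mm [-35.8  96.5 214.6] F case [ 0.4 -0.7  0. ] open 0.6
tool axes in case [[-0.0, 0.001, -1.0], [-0.0, -1.0, -0.001], [-1.0, 0.0, 0.0]]
```

Force vanished past dead centre, as expected. Press lightly to the stop.

```bash
for i in 1 2; do python3 -m crank '{"delta_pos":[[0.001,0,0],[0.002,0,0],[0.002,0,0]],"turn":[[0,0,0],[0,0,0],[0,0,0]],"grip":[0,0,0]}' >/dev/null
python3 -c "
from h import *
st()"; done
```

```text
t 13.02 tcp case mm [-35.5  96.6 214.2] F case [-3.2  0.3  7.4] open 0.5
tool axes in case [[0.001, 0.001, -1.0], [0.0, -1.0, -0.001], [-1.0, -0.0, -0.001]]
t 13.27 tcp case mm [-35.4  96.7 214. ] F case [-9.  -0.9 19.4] open 0.7
tool axes in case [[0.002, 0.001, -1.0], [0.001, -1.0, -0.001], [-1.0, -0.001, -0.002]]
```

Hard stop reached (19 N, no further travel). Retreat and check.

```bash
python3 -m crank '{"delta_pos":[[-0.01,0,0],[-0.04,0,0],[-0.08,0,0],[-0.115,0,0],[-0.115,0,0],[-0.115,0,0]],"turn":[[0,0,0],[0,0,0],[0,0,0],[0,0,0],[0,0,0],[0,0,0]],"grip":[0,0,0,0,0,0]}' 
python3 - <<'E'
from h import *
st();s=snapshot("wrist");Q=(pts(s)-O)@C*1000
for y0 in (95,-95):
  for a in(-60,-55,-50,-45,-40,-30,-20,-10):
    m=(abs(Q[...,1]-y0)<8)&(abs(Q[...,0]-a)<2)&(Q[...,2]>197)&(Q[...,2]<240);print(y0,a,np.median(Q[m][:,2]).round(1) if m.any() else None)
s=snapshot("side");Q=(pts(s)-O)@C*1000
h=cv2.cvtColor(s["pixels"],cv2.COLOR_BGR2HSV)
o=(h[...,0]<20)&(h[...,1]>150)&(Q[...,2]>188)&(Q[...,2]<230)&(abs(Q[...,1]-75)<12)&(abs(Q[...,0])<60)
w=Q[o];print("knob",np.median(w,0).round(1),w.max(0).round(1))
m=(abs(Q[...,1]-100)<60)&(Q[...,0]>50)&(Q[...,0]<80)&(Q[...,2]>100)&(Q[...,2]<175);print(" lid face",np.percentile(Q[m][:,0],[50,95,99]).round(1))
cv2.imwrite("pics/s6.png",cv2.resize(s["pixels"][170:290,260:380],None,fx=5,fy=5,interpolation=3))
E
```

```text
clock: 13.77
tool_pos: [0.5747, 0.0589, 0.3288]
orientation: [-143.1, 89.7, 21.4]
force: [0.6, -0.1, -0.7]
opening: 0.0007
t 13.77 tcp case mm [-34.7  97.1 328.8] F case [ 0.6  0.  -0.7] open 0.7
tool axes in case [[0.004, 0.0, -1.0], [0.003, -1.0, -0.0], [-1.0, -0.003, -0.004]]
95 -60 215.6
95 -55 214.8
95 -50 214.9
95 -45 215.1
95 -40 215.0
95 -30 215.2
95 -20 215.2
95 -10 215.0
-95 -60 217.9
-95 -55 215.6
-95 -50 215.0
-95 -45 215.0
-95 -40 214.9
-95 -30 215.1
-95 -20 215.2
-95 -10 215.1
knob [ 35.8  74.7 202.3] [ 40.3  76.5 208.8]
 lid face [70.1 72.1 72.2]
```

View pics/s6.png

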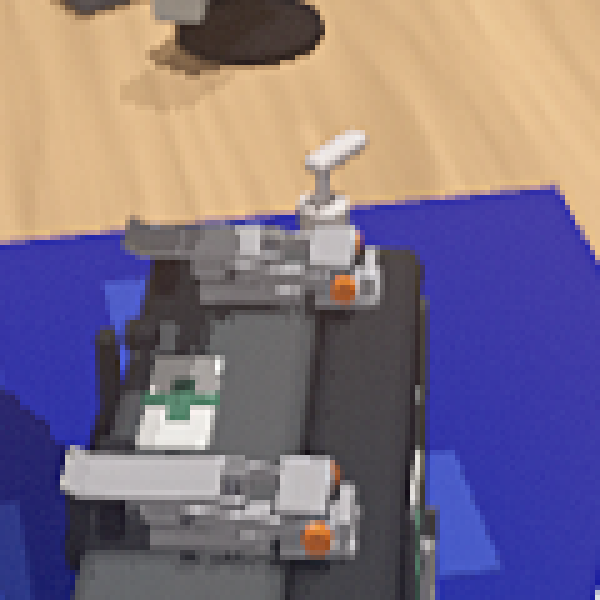

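```bash
python3 -c "
from plant import *
close_job()"
```

```text
the job is handed in; nothing more can be done
```

The undone latch is now shut and holding the lid in, and I handed the job in at about 14 s on the robot clock. No verdict was reported.

**Hooking:** I gripped the claw by its knobs and swung it over to the lid. The bar first touched the plate top and then the rib, at about 3 N each time by the wrist force reading. It then dropped into the pocket at about z 200 mm. A light pull of about 6 N towards -x confirmed it had caught under the plate.

**Closing:** With the fingers closed I pushed the lever over centre and down to its hard stop. The highest wrist reading during this was about 19–21 N, at the stop.

**Last checks, with the arm retreated:**
- **Lever:** its face is flat at z about 215 mm along its whole length, the same height as the shut latch.
- **Lid:** it has moved in about 4.5 mm, which puts its angle at roughly 0.017 rad (limit 0.033).
- **Hook bar:** the knob is still down at the keeper. Its median z is 202 mm, up from 201 mm when first hooked. I judge the bar to be within the limit, but this is not a direct measure of its centre.
- **Bottle and shut latch:** the shut latch's lever is still flat, and the pump bottle looks undisturbed.
- **Carton and mouse:** I did not measure them again at the end, but the arm never came near them.

Small disagreements were a 1 mm height offset in the camera frame and about 1 to 2 mm in y. The y offset caused a brief sideways force of about 9 N on the claw, which I corrected.

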